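Set out the next turning job in lathe order

TASK

Set out the next turning job on the plywood board in the order it goes on the lathe: the three-jaw chuck standing jaws up in the middle of the round faceplate, the steel collar lying flat and centred on top of the chuck's jaws, the tail cone standing point up in the middle of the square wooden block, and the longer of the two white rods standing upright on the board midway between the faceplate and the block. Set each thing down rather than dropping it, and leave the shorter rod, the spanner and the wooden offcut where they are.

Things in the scene. Friction and masses are not known exactly. Their poses are not given: they have to be found in the camera images.
- board: fixed plywood board lying on the bench, 90 mm (its x) by 360 mm (its y) by 15 mm thick; pencil lines run along its length and across its middle. Origin: centre of its underside, so the middle of its top is 15 mm above it. Z up. The faceplate and the block are fixed on it, each 130 mm from the middle along the board's y, on opposite sides; which is at which end changes.
- faceplate: fixed round dark steel disc, 90 mm across, 14 mm thick, on one end of the board: the seat for the chuck. Origin: centre of its underside (on the board's top); its flat top is 14 mm higher.
- block: fixed square dark wooden block, 80 by 80 mm, 14 mm thick, on the other end of the board: the seat for the tail cone. Origin: centre of its underside (on the board's top); its flat top is 14 mm higher.
- chuck: loose steel lathe chuck standing jaws up: a plain cylinder 56 mm across and 34 mm high, with three flat-topped jaws on top reaching 25 mm out from the axis; 44 mm high in all, about 0.6 kg. Origin: centre of its underside; z up along its axis.
- collar: loose steel ring lying flat, 52 mm outside, 28 mm hole, 18 mm high, about 0.16 kg. Origin: centre of its underside; z along its axis.
- tail_cone: loose steel lathe centre standing point up: a cylinder 36 mm across and 34 mm high, then a cone to a blunt point, 60 mm high in all, about 0.28 kg. Origin: centre of its underside; z up along its axis.
- long_rod: loose white plastic rod standing on end, 38 mm across, 90 mm high, about 0.12 kg. Origin: centre of its underside; z up along its axis.
- short_rod: loose white plastic rod standing on end, 38 mm across, only 55 mm high; not wanted, leave it. Origin: centre of its underside; z up.
- spanner: loose flat steel open-ended spanner, 104 mm long (its x, roughly along the world's x), 19 mm wide, 6 mm thick, lying between the standing things; leave it. Origin: centre of its underside.
- offcut: loose pine strip, 65 mm long (its x, roughly along the world's x), 18 mm wide, 16 mm high, lying between the standing things; leave it. Origin: centre of its underside.
Not all that is in view belongs to the job. What is shaped like the long_rod but pink or purple is not meant.

How it is judged:
By the outcome, as a careful person would: the job done as asked, in the order asked, and still so for the second after the job is handed in, with the robot touching nothing.
It also fails if it takes over 125 s, if anything falls off the work surface, if the arm or the gripper's body presses on something with over 40 N, if the wrist force passes 120 N, or if a joint passes its speed limit or range.

ROBOT

A 7-joint arm with a two-finger parallel gripper is mounted at the origin on the work surface. World frame = base frame: x ahead of the robot, y to its left, z up, the work surface at z = 0. Lengths are in m, angles in rad, forces in N, time in s.
With the tool pointing down it reaches from about 0.4 to 0.9 m from the base axis. Payload 5.5 kg.
Tool frame: the origin (TCP) lies midway between the tips of the shut fingers; the grasp point (between the pads) lies 19 mm behind it; z points along the fingers, y is the line along which they close (so a half turn about z gives the same grasp; the last joint's range is limited). The gripper opens to 92 mm and grips with 3 to 60 N. Pads are 19 mm wide; open, the fingers measure 130 mm over their backs; the gripper's body (75 mm by 190 mm) begins 47 mm behind the grasp point.
Start: joints at [-0.942, 0.501, -0.427, 1.55, 0.221, 1.138, -0.21], TCP at [0.232, 0.607, 0.227] pointing down, gripper open.
Joint ranges: [-2.88, 2.88], [-0.31, 2.03], [-1.54, 1.56], [0.2, 2.42], [-1.41, 4.55], [0.19, 2.02], [-2.57, 2.57]. Speed limits (rad/s): [2.57, 2.57, 3.14, 3.14, 3.14, 3.14, 3.14].

INTERFACE

Orientations are given as a unit quaternion [w, x, y, z].
In Python, from rig import r, observe, read_camera, get_calibration, models gives the robot as it stands. Calls block until the motion is done:
- r.movep(position, orientation): joint-space move of the TCP to a pose.
- r.line_to(position, attitude=None, vel=0.15): straight line of the TCP; attitude=None keeps the orientation; vel is the mean speed in m/s.
- r.move_j(angles): joint-space move.
- r.grip(opening, newtons=None): finger opening in m; newtons is the grip in N (None keeps the last); returns when the fingers have stopped.
- r.pause(seconds).
- r.solve_ik(position, orientation): joint angles nearest the present ones, or None.
- observe(): the state.
- read_camera(name): name is "scene" or "top" or "wrist"; returns the picture (480x640x3 uint8, red, green, blue); there is no depth.
- get_calibration(name): a dict with "fovy" (degrees; the focal length in pixels is half the picture's height over the tangent of half this angle, whatever the lens; pixels are square), "cx", "cy" (the principal point, pixels), "cam_to_world" (4x4, takes a point from camera to world coordinates); the wrist camera has in their place "hand_eye" (4x4, takes a point from camera to tool coordinates, whose origin is the TCP and whose axes are the flange's). Camera axes: x right, y down, z forward; pixel columns grow to the right and rows downward; lengths in m; the calibration is good to about 2 mm. A picture is of the moment at which its call begins: read the wrist's pose just before it. get_calibration takes no time and is no camera call.
A pose or a line that the arm cannot do raises r.PlanningError and nothing moves.
- r.sign_off(): hands the job in; it is judged then, once.
Trained networks look in the newest picture that a camera, given by its name, has taken for a name from the list of things; names that differ only in an ending like _2 or _b are one class to them, and where a whole thing is asked for, a point or a joint stands for the part that bears it (a point fixed in the world has none). Each returns a list of dicts, best first, with "confidence" (0 to 1); they miss things now and then, are a little off and sometimes report something else, mostly with a low value. They report only what shows in the picture. A call takes as long as a camera call. They do not tell look-alikes from the thing itself.
- models.cut_out(camera, label): "mask" (480x640 bool, what is visible of it) and "bbox" ([left, top, right, bottom] in pixels, round what is visible of it).
The state is a dict: "time_s": time; "qpos": joint angles; "joint_velocities": joint speeds; "tau": joint torques, N m; "position": TCP position; "eef_rot": TCP orientation; "force": force on the tool from outside, world axes, zero at the start; "ft_torque": the same for the moment, N m; "opening": finger opening in m; "grasp_force": force on a finger pad.
Only numpy, scipy, OpenCV 4.12 (cv2) and the standard library are available. Lean on these libraries where they do the work, as an engineer would, in place of code of your own. Each camera call takes 0.05 s, during which the arm holds its last target. There are 200 camera calls.

## Working session

There is one attempt and no reset: what is moved stays moved. The work goes in short steps, each a Python script; the robot and the scene stay as the last script left them, time stands still between calls to the robot, and variables do not carry over. Pictures are saved under pics/ and viewed, at most 14 in all, crops included, and the job is handed in when it is done.

```bash
ls; mkdir -p pics; python3 - <<'E'
from rig import r, observe, read_camera, get_calibration, models
import cv2, numpy as np
s=observe(); print(s)
for n in ("scene","top"):
    im=read_camera(n); cv2.imwrite(f"pics/{n}0.png",im[:,:,::-1])
    c=get_calibration(n); print(n,c)
    for l in "board faceplate block chuck collar tail_cone long_rod short_rod spanner offcut".split():
        try: print(l,[(round(d["confidence"],2),d["bbox"]) for d in models.cut_out(n,l)])
        except Exception as e: print(l,e)
print(get_calibration("wrist"))
E
```

```text
pics
{'time_s': 0.0, 'qpos': array([-0.94180201,  0.50185716, -0.42675023,  1.55146593,  0.22081537,
        1.13827877, -0.21030991]), 'joint_velocities': array([ 3.24898195e-04,  2.38548725e-05, -1.53676229e-03, -9.85634652e-04,
        1.07446908e-03, -2.07648104e-04, -8.85730549e-04]), 'tau': array([-5.68646442e-05, -5.66601455e+01, -5.81623569e+00, -2.79108971e+01,
       -6.86150487e-02,  3.06979485e-02,  1.80315815e-04]), 'position': array([0.23231497, 0.60631208, 0.22566226]), 'eef_rot': array([-1.96524951e-04,  1.81869924e-01,  9.83322112e-01, -9.56767559e-04]), 'force': array([0.68936714, 0.4268388 , 0.5184325 ]), 'ft_torque': array([-0.0040503 , -0.01253834, -0.04049532]), 'grasp_force': 0.0, 'opening': 0.09165558731438717}
scene {'fovy': 46.78640810804958, 'cx': 309.9159386003634, 'cy': 242.4640831657089, 'cam_to_world': array([[-0.67301375,  0.5361821 , -0.50947154,  1.09734617],
       [ 0.73953388,  0.49892941, -0.45183967,  0.47066073],
       [ 0.01192199, -0.68086578, -0.73231118,  0.87463225],
       [ 0.        ,  0.        ,  0.        ,  1.        ]])}
board [(0
[... 1350 characters left out ...]
.8, 317.4]), (0.63, [421.2, 258.8, 455.3, 281.4])]
short_rod [(0.82, [378.3, 292.2, 398.5, 307.4]), (0.73, [331.9, 272.8, 345.1, 327.9])]
spanner [(0.96, [329.1, 275.9, 347.0, 330.8]), (0.17, [338.9, 143.3, 390.2, 197.7])]
offcut [(0.76, [252.3, 271.9, 260.8, 311.2])]
{'fovy': 68.31852054634962, 'cx': 320.8746940576665, 'cy': 240.1294851459977, 'hand_eye': array([[ 2.33108647e-04, -9.69086249e-01, -2.46722087e-01,
         6.56261254e-02],
       [ 9.99999954e-01,  2.73722384e-04, -1.30316510e-04,
         5.09352195e-04],
       [ 1.93821296e-04, -2.46722046e-01,  9.69086268e-01,
        -1.58691085e-01],
       [ 0.00000000e+00,  0.00000000e+00,  0.00000000e+00,
         1.00000000e+00]])}
```

View pics/scene0.png

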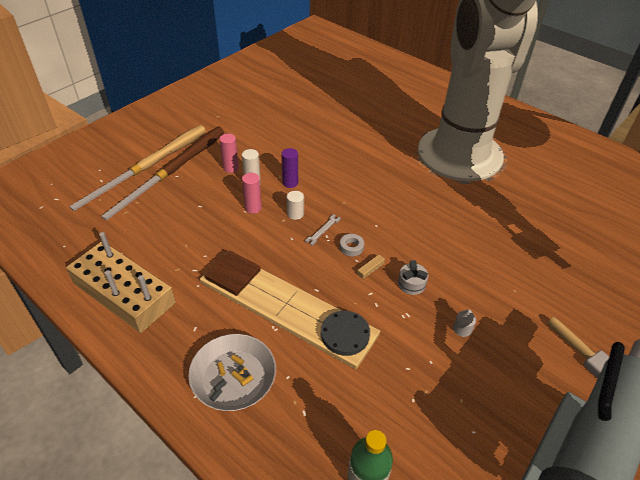

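View pics/top0.png

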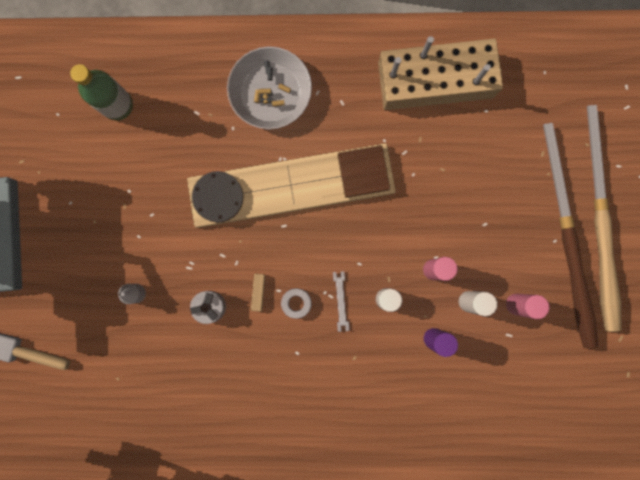

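The top view shows the row at v≈300: cone u≈131, chuck 207, offcut 258, collar 296, spanner 341, short white rod 389, long white rod 480. The look-alikes are pink at (440,269) and (530,307), and purple at (440,342). The faceplate is at (217,197) and the block at (365,171).

```bash
cat > h.py <<'E'
from rig import r, observe, read_camera, get_calibration, models
import cv2, numpy as np
from scipy.optimize import least_squares
from scipy.spatial.transform import Rotation as R
def ring(rad,z,n=36):
    a=np.linspace(0,2*np.pi,n,endpoint=False); return np.c_[rad*np.cos(a),rad*np.sin(a),np.full(n,z)]
cyl=lambda rad,h,z0=0:np.vstack([ring(rad,z0),ring(rad,z0+h)])
M=dict(chuck=np.vstack([cyl(.028,.034),ring(.025,.044,3)]),collar=cyl(.026,.018),tail_cone=np.vstack([cyl(.018,.034),ring(.002,.06)]),
 long_rod=cyl(.019,.09),short_rod=cyl(.019,.055),faceplate=cyl(.045,.014))
s=.04;M["block"]=np.array([[x,y,z] for x in(-s,s) for y in(-s,s) for z in(0,.014)])
M["spanner"]=np.array([[x,y,z] for x in(-.052,.052) for y in(-.0095,.0095) for z in(0,.006)])
M["offcut"]=np.array([[x,y,z] for x in(-.0325,.0325) for y in(-.009,.009) for z in(0,.016)])
def pose(s): w,x,y,z=s["eef_rot"]; T=np.eye(4); T[:3,:3]=R.from_quat([x,y,z,w]).as_matrix(); T[:3,3]=s["position"]; return T
def snap(n,save=None):
    s=observe(); im=read_camera(n); c=get_calibration(n)
    T=c["cam_to_world"] if n!="wrist" else pose(s)@c["hand_eye"]
    if save: cv2.imwrite(f"pics/{save}.png",im[:,:,::-1])
    return dict(n=n,im=im,T=T,f=240/np.tan(np.radians(c["fovy"]/2)),c=np.array([c["cx"],c["cy"]]))
def proj(v,P):
    p=(P-v["T"][:3,3])@v["T"][:3,:3]; return p[:,:2]/p[:,2:]*v["f"]+v["c"]
def cen(px):
    h=cv2.convexHull(px.astype(np.float32)); m=cv2.moments(h); return np.array([m["m10"],m["m01"]])/m["m00"]
def mcen(mask): return cen(np.argwhere(mask)[:,::-1])
def fit(label,views,z0=0,x0=(.55,0),yaw=0):
    """views: list of (view, mask or centre px)"""
    P=M[label]@R.from_euler("z",yaw).as_matrix().T
    t=[(v,m if np.size(m)==2 else mcen(m)) for v,m in views]
    f=lambda q:np.concatenate([cen(proj(v,P+[q[0],q[1],z0]))-c for v,c in t])
    o=least_squares(f,x0); return o.x,np.round(o.fun,1)
def down(yaw):
    """tool down; tool y (closing) along world direction at angle yaw"""
    y=np.array([np.cos(yaw),np.sin(yaw),0]); z=np.array([0,0,-1.]); q=R.from_matrix(np.c_[np.cross(y,z),y,z]).as_quat()
    return np.array([q[3],*q[:3]])
E
python3 - <<'E'
from h import *
V={n:snap(n) for n in("top","scene")}
for l in M:
    z0=.015 if l in("faceplate","block") else 0
    for n in V:
        for d in models.cut_out(n,l):
            if d["confidence"]<.3: continue
            x,e=fit(l,[(V[n],d["mask"])],z0); bb=np.array(d["bbox"]); print(l,n,round(d["confidence"],2),bb,x.round(4), V[n]["im"][d["mask"]].mean(0).round())
print(down(0),down(np.pi/2),pose(observe()).round(2))
for y in (-.3,-.1,.1,.3):
  for yaw in (0,np.pi): print(y,yaw,[None if (q:=r.solve_ik([x,y,.2],down(yaw))) is None else q[6].round(2) for x in (.45,.6,.7)])
E
```

```text
chuck top 0.73 [190.3 293.8 228.3 322.6] [0.4358 0.1578] [111. 100.  95.]
chuck scene 0.61 [400.2 261.7 429.6 297.2] [0.4345 0.1569] [106.  96.  88.]
collar top 0.65 [283.3 289.8 312.9 313.8] [0.4409 0.0051] [162. 148. 141.]
tail_cone top 0.76 [118.6 285.2 148.8 301.3] [0.46   0.2912] [85. 75. 70.]
tail_cone top 0.67 [190.8 167.9 247.5 221.4] [0.629  0.1435] [82. 72. 65.]
tail_cone scene 0.82 [450.4 309.2 473.9 338.5] [0.4581 0.2899] [100.  89.  81.]
tail_cone scene 0.5 [203.3 270.8 377.6 373.2] [0.6524 0.0478] [207. 163.  99.]
long_rod top 0.78 [420.2 257.9 456.  282.3] [ 0.4988 -0.2381] [190. 109. 121.]
long_rod top 0.69 [458.9 292.4 498.5 316.3] [ 0.4417 -0.2991] [196. 180. 164.]
long_rod top 0.65 [422.9 328.7 460.  362.2] [ 0.3772 -0.2362] [103.  56. 106.]
long_rod top 0.55 [505.7 293.4 550.7 320.1] [ 0.4365 -0.3817] [168.  95. 106.]
long_rod top 0.47 [337.6 142.5 388.1 199.9] [ 0.6646 -0.1124] [97. 63. 45.]
long_rod scene 0.89 [279.9 146.9 299.6 188.4] [ 0.3769 -0.2378] [91. 38. 94.]
long_rod scene 0.7 [243.1 148.9 259.9 174.4] [ 0.4247 -0.3183] [194. 173. 149.]
long_rod scene 0
[... 1069 characters left out ...]
000000e+00 0.000000e+00] [[-0.93  0.36 -0.    0.23]
 [ 0.36  0.93  0.    0.61]
 [ 0.    0.   -1.    0.23]
 [ 0.    0.    0.    1.  ]]
-0.3 0 [np.float64(0.77), np.float64(0.62), np.float64(0.53)]
-0.3 3.141592653589793 [np.float64(-1.92), np.float64(-2.03), np.float64(-2.17)]
-0.1 0 [np.float64(0.2), np.float64(0.19), np.float64(0.19)]
-0.1 3.141592653589793 [np.float64(-2.43), np.float64(-2.32), np.float64(-2.38)]
0.1 0 [np.float64(-0.28), np.float64(-0.22), np.float64(-0.23)]
0.1 3.141592653589793 [np.float64(2.41), np.float64(2.31), np.float64(2.38)]
0.3 0 [np.float64(-0.68), np.float64(-0.55), np.float64(-0.49)]
0.3 3.141592653589793 [np.float64(2.24), np.float64(2.33), np.float64(2.41)]
```

```bash
python3 - <<'E'
from h import *
import json
g=dict(chuck=(.435,.1575),collar=(.441,.005),tail_cone=(.459,.2905),long_rod=(.4415,-.299),faceplate=(.628,.142),block=(.6707,-.1153))
out={}
for l in ("tail_cone","faceplate","block","long_rod","collar","chuck"):
    x,y=g[l]; r.movep([x,y+.023,.22],down(0)); t=observe()["time_s"]
    v=snap("wrist","w_"+l); z0=.015 if l in("faceplate","block") else 0
    yaw=.15 if l=="block" else 0
    for d in models.cut_out("wrist",l):
        q,e=fit(l,[(v,d["mask"])],z0,g[l],yaw)
        bb=proj(v,M[l]@R.from_euler("z",yaw).as_matrix().T+[*q,z0]); bb=np.r_[bb.min(0),bb.max(0)].round()
        print(l,round(t,1),round(d["confidence"],2),q.round(4),d["bbox"],bb)
        if np.hypot(*(q-g[l]))<.02 and l not in out: out[l]=q.tolist()
json.dump(out,open("pos.json","w"))
ims=[cv2.imread(f"pics/w_{l}.png") for l in ("tail_cone","faceplate","block","long_rod","collar","chuck")]
ims=[cv2.resize(i,(266,200)) for i in ims]
cv2.imwrite("pics/m.png",np.vstack([np.hstack(ims[:3]),np.hstack(ims[3:])]))
E
```

```text
tail_cone 3.5 0.98 [0.4581 0.2899] [300.5, 220.1, 341.8, 262.3] [303. 220. 338. 261.]
faceplate 4.5 0.69 [0.6264 0.1406] [277.0, 198.8, 363.3, 286.0] [276. 199. 364. 286.]
block 5.6 0.68 [ 0.6692 -0.116 ] [272.9, 199.0, 362.4, 288.9] [273. 199. 362. 286.]
long_rod 6.8 0.69 [ 0.4355 -0.3835] [293.7, 291.2, 334.2, 365.1] [290. 290. 332. 366.]
long_rod 6.8 0.62 [ 0.3765 -0.2375] [212.7, 162.3, 273.7, 210.2] [214. 160. 275. 210.]
long_rod 6.8 0.61 [ 0.4406 -0.3008] [293.8, 218.0, 340.0, 281.1] [295. 220. 339. 282.]
long_rod 6.8 0.59 [ 0.497  -0.2391] [355.4, 164.3, 407.0, 212.1] [353. 162. 409. 212.]
collar 8.1 0.63 [0.4393 0.0037] [292.6, 213.0, 344.5, 260.7] [294. 211. 343. 262.]
chuck 8.8 0.95 [0.4337 0.1564] [291.8, 208.2, 346.4, 269.3] [291. 209. 347. 268.]
chuck 8.8 0.6 [0.4393 0.0221] [299.0, 339.8, 344.2, 364.3] [299. 322. 350. 383.]
```

View pics/m.png

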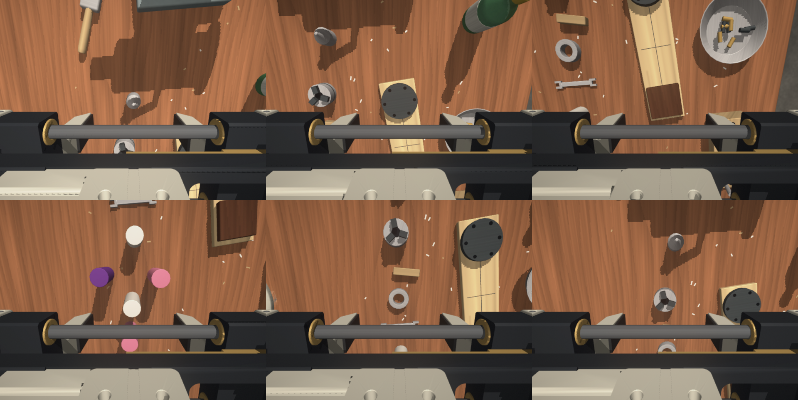

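The crops confirm the objects. In the long-rod view the row (white, purple, pink, pink) and the tall white rod at (132,300) are as expected. Next is the chuck.

```bash
cat >> h.py <<'E'
import json
def load(): return {k:np.array(v) for k,v in json.load(open("pos.json")).items()}
def pick(xy,z,opening,N,up=.2):
    r.movep([*xy,up],down(0)); r.grip(opening); r.line_to([*xy,z+.03],vel=.15); r.line_to([*xy,z],vel=.05)
    r.grip(0,N); r.pause(.2); s=observe(); print("grip",s["opening"].round(4),s["grasp_force"],s["position"].round(4))
    r.line_to([*xy,up],vel=.12); s=observe(); print("lift",s["opening"].round(4),s["grasp_force"],s["force"].round(1),s["position"].round(4))
def place(xy,z,opening,up=.2,lo=.003):
    """z: TCP height at nominal contact"""
    r.movep([*xy,up],down(0)); r.line_to([*xy,z+.02],vel=.12); r.line_to([*xy,z+.003],vel=.03); r.pause(.3)
    f0=observe()["force"][2]; zz=z+.003
    while zz>z-lo:
        zz-=.0005; r.line_to([*xy,zz],vel=.01); r.pause(.05); s=observe()
        if abs(s["force"][2]-f0)>2.5: break
    print("contact",zz.round(4),s["position"].round(4),(s["force"][2]-f0).round(1))
    w=s["opening"]; r.grip(w+.006); r.pause(.2); r.grip(opening); p=observe()["position"]; r.line_to([p[0],p[1],zz+.06],vel=.1); r.line_to([p[0],p[1],up],vel=.2)
    print("t",observe()["time_s"])
def see(l,xy,z0,view=None,off=.023,up=.22,yaw=0,thr=.02):
    if view is None: r.movep([xy[0],xy[1]+off,up],down(0)); r.pause(.1); view=snap("wrist")
    for d in models.cut_out("wrist",l):
        q,e=fit(l,[(view,d["mask"])],z0,xy,yaw)
        if np.hypot(*(q-xy))<thr: print("see",l,q.round(4),round(d["confidence"],2)); return q,view
    print("not seen",l); return None,view
E
python3 - <<'E'
from h import *
p=load()
pick(p["chuck"],.006,.09,40)
place(p["faceplate"],.035,.09)
q,v=see("chuck",p["faceplate"],.029); cv2.imwrite("pics/c1.png",v["im"][100:320,200:440,::-1].repeat(2,0).repeat(2,1))
see("faceplate",p["faceplate"],.015,v)
E
```

```text
Traceback (most recent call last):
  File "h.py", line 38, in pick
    r.grip(0,N); r.pause(.2); s=observe(); print("grip",s["opening"].round(4),s["grasp_force"],s["position"].round(4))
                                                        ^^^^^^^^^^^^^^^^^^
AttributeError: 'float' object has no attribute 'round'
```

```bash
sed -i 's/s\["opening"\].round(4)/round(s["opening"],4)/g; s/zz.round(4)/round(float(zz),4)/; s/(s\["force"\]\[2\]-f0).round(1)/round(float(s["force"][2]-f0),1)/' h.py
python3 - <<'E'
from h import *
p=load()
s=observe(); print(s["opening"],s["grasp_force"],s["position"],s["time_s"])
r.line_to([*p["chuck"],.2],vel=.12); s=observe(); print(s["opening"],s["grasp_force"],s["force"],s["position"])
assert s["opening"]>.05
place(p["faceplate"],.035,.09)
q,v=see("chuck",p["faceplate"],.029); cv2.imwrite("pics/c1.png",v["im"][100:320,200:440,::-1].repeat(2,0).repeat(2,1))
see("faceplate",p["faceplate"],.015,v)
E
```

```text
0.055158850101090354 40.00033574178815 [0.43389089 0.15645184 0.00611592] 12.3167
0.05488799505040204 39.998822011984885 [-0.44335005 -0.59491396 -5.61188659] [0.43315649 0.15624003 0.19926762]
contact 0.0345 [0.6265 0.1406 0.0352] 10.0
t 22.025
see chuck [0.6266 0.1402] 0.69
see faceplate [0.6264 0.1406] 0.69
```

View pics/c1.png

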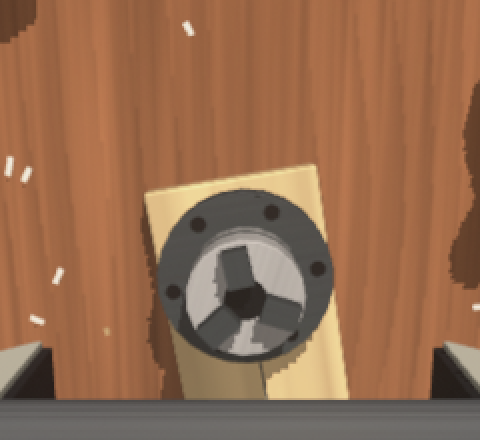

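The chuck sits centred on the faceplate, at (245,293) in the crop against the disc at (245,275). That shift is parallax; the fit agrees to 0.5 mm. Next are the collar and then the tail cone.

```bash
python3 - <<'E'
from h import *
p=load()
pick(p["collar"],.003,.08,30)
assert observe()["opening"]>.045
place(np.array([.6266,.1404]),.076,.075)
q,v=see("collar",p["faceplate"],.073); cv2.imwrite("pics/c2.png",v["im"][100:320,200:440,::-1].repeat(2,0).repeat(2,1))
see("chuck",p["faceplate"],.029,v); see("faceplate",p["faceplate"],.015,v)
E
```

```text
grip 0.0517 30.000607003457844 [0.4394 0.0036 0.0032]
lift 0.0512 29.999531535431743 [-0.7 -0.1 -1.8] [0.4388 0.0037 0.1994]
contact 0.076 [0.6267 0.1404 0.0763] 2.5
t 35.6
see collar [0.6268 0.1401] 0.58
see chuck [0.6261 0.1469] 0.91
see faceplate [0.6263 0.1437] 0.93
```

View pics/c2.png

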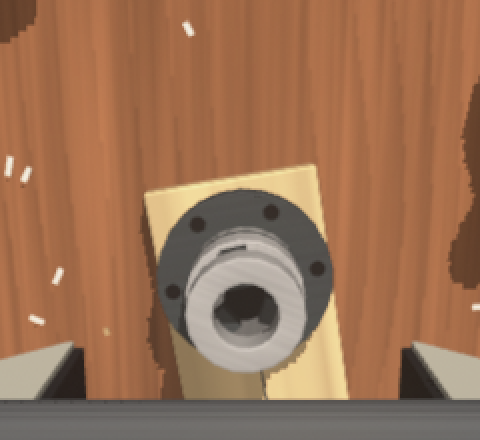

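The collar lies flat and concentric with the chuck, with its hole at (246,310) in the crop. On to the cone and the rod.

```bash
python3 - <<'E'
from h import *
p=load()
pick(p["tail_cone"],.006,.07,30)
assert observe()["opening"]>.03
place(p["block"],.035,.07)
q,v=see("tail_cone",p["block"],.029); cv2.imwrite("pics/c3.png",v["im"][100:320,200:440,::-1])
see("block",p["block"],.015,v,yaw=.15)
q,v=see("long_rod",np.array([.4406,-.3008]),0,thr=.012); cv2.imwrite("pics/c4.png",v["im"][100:320,200:440,::-1])
a,b=cv2.imread("pics/c3.png"),cv2.imread("pics/c4.png"); cv2.imwrite("pics/c34.png",np.hstack([a,b]))
E
```

```text
grip 0.0351 30.005623855626737 [0.4581 0.2899 0.0061]
lift 0.0353 29.990855111282144 [-0.1 -0.2 -2.5] [0.4576 0.2896 0.1992]
contact 0.0345 [ 0.6694 -0.116   0.0352] 8.5
t 50.7917
see tail_cone [ 0.6695 -0.1165] 0.92
see block [ 0.6694 -0.1162] 0.85
see long_rod [ 0.4405 -0.3004] 0.79
```

View pics/c34.png

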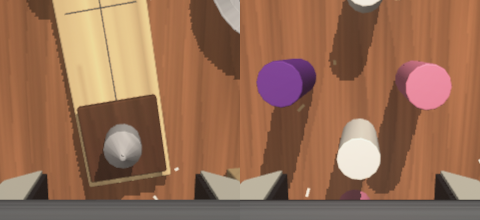

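The cone is centred on the block and the tall white rod is confirmed at (358,155) in the combined crop. Next is the rod.

```bash
python3 - <<'E'
from h import *
p=load()
mid=(p["faceplate"]+p["block"])/2; print(mid)
pick(np.array([.4405,-.3004]),.045,.065,20,up=.22)
assert observe()["opening"]>.03
place(mid,.060,.065,up=.22)
q,v=see("long_rod",mid,.015,up=.25)
r.movep([.45,.35,.3],down(0)); r.grip(.09)
t=snap("top","top1"); s=snap("scene","scene1")
for l,xy,z in(("long_rod",mid,.015),("collar",p["faceplate"],.073),("tail_cone",p["block"],.029),("short_rod",(.4475,-.154),0),("spanner",(.445,-.062),0),("offcut",(.46,.0725),0)):
    for V in (t,s):
        for d in models.cut_out(V["n"],l):
            q,_=fit(l,[(V,d["mask"])],z,xy)
            if np.hypot(*(q-xy))<.02: print(l,V["n"],q.round(4))
print(observe()["time_s"])
E
```

```text
[0.64780184 0.01228917]
grip 0.0373 19.99741941690445 [ 0.4406 -0.3005  0.0451]
lift 0.0377 19.995914697647095 [-0.7  0.2 -1.8] [ 0.44   -0.3001  0.2192]
contact 0.0595 [0.6479 0.0123 0.0602] 7.2
t 65.8417
see long_rod [0.6475 0.0122] 0.71
long_rod top [0.6494 0.0139]
long_rod scene [0.6482 0.0133]
collar top [0.6283 0.1409]
collar scene [0.6272 0.1405]
tail_cone top [ 0.6706 -0.1147]
tail_cone scene [ 0.6701 -0.1148]
short_rod top [ 0.4467 -0.1539]
short_rod scene [ 0.4475 -0.1534]
spanner top [ 0.4428 -0.0734]
spanner scene [ 0.4417 -0.0724]
offcut top [0.4617 0.0726]
offcut scene [0.4603 0.0722]
offcut scene [0.46   0.0725]
69.05
```

View pics/scene1.png

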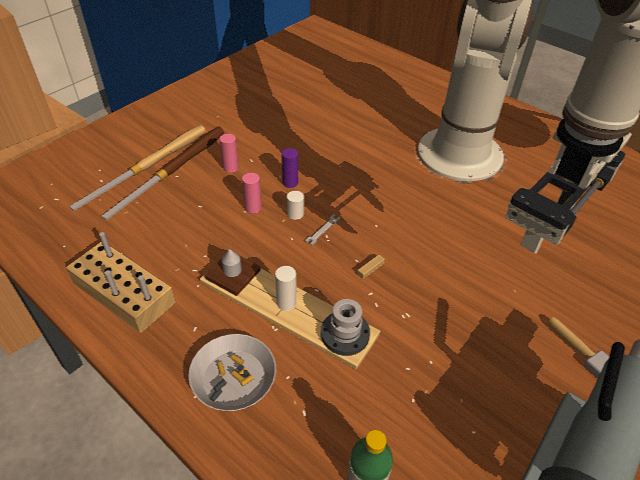

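View pics/top1.png

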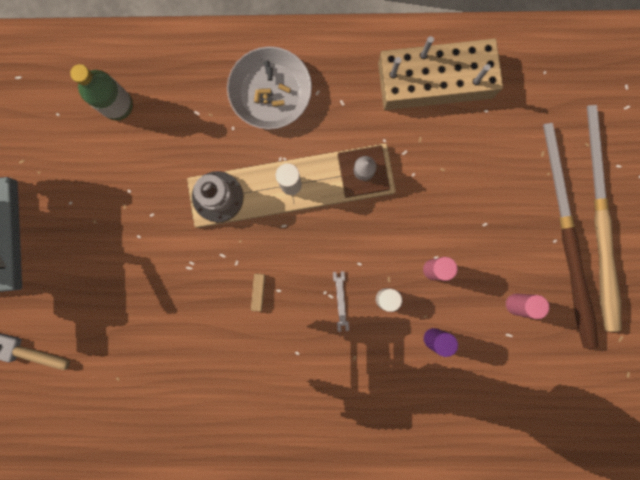

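All four things are in place: stack at (217,193), rod at (288,178) and cone at (365,168) in the top view. The spanner, offcut and short rod are where they were, so I'm handing in.

```bash
python3 -c "
from rig import r
print(r.sign_off())"
```

```text
the job is handed in; nothing more can be done
None
```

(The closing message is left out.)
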